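# Stack bearing and spacer on the cutter arbor

## Task

Build up the cutter arbor that stands upright in the green setting stand: first put the ball bearing with the orange seal on the shaft so that it lies flat on the cutter's silver hub, then put the blue spacer collar on top of it. Lower each one down the shaft before letting go rather than dropping it, and leave the dark hexagon nut lying where it is - I will screw it on afterwards.

Things in the scene. Friction and masses are not known exactly. Their poses are not given: they have to be found in the camera images.
- arbor_seat (a point): Point on the shaft's axis at the height where the stack starts: the flat top of the silver cutter hub (60 mm across), 52 mm above the bench. z is up along the shaft. The stand is fixed: a green round foot 120 mm across, on it a black cutter with four teeth (116 mm across the teeth, its top 8 mm below this point), then the hub. From this point a steel shaft 20 mm in diameter rises 56 mm; its last 18 mm taper to 8 mm diameter at the tip.
- bearing_center (a point): Centre (half-way up, on the axis) of the loose ball bearing: a ring lying flat on the bench, bright steel outside with an orange seal ring inside it; outer diameter 56 mm, bore 34 mm, height 20 mm, about 0.2 kg. z is its axis. On the shaft it ends with this point 10 mm above arbor_seat.
- spacer_center (a point): Centre (half-way up, on the axis) of the loose spacer collar: a plain blue ring lying flat on the bench; outer diameter 50 mm, bore 34 mm, height 28 mm, about 0.22 kg. z is its axis. On the bearing it ends with this point 34 mm above arbor_seat. A pale bare-aluminium ring of the same size and a thinner black ring also lie about and are not wanted.
- nut_center (a point): Centre of the dark steel hexagon retaining nut lying flat on the bench, 46 mm across flats, 18 mm high; stays where it is.
Mind the look-alikes: they are no part of the job. Of the things shaped like the part that bears spacer_center, the blue one is meant.

How it is judged:
On the way:
1. the bearing lies flat on the hub, on the shaft (horizontal distance between bearing_center and arbor_seat below 0.012 m and z of bearing_center in the frame of arbor_seat between 0.006 and 0.014 m and angle between bearing_center's own z axis and vertical below 0.15 rad), for 0.2 s.
At the end, for the whole second after the job is handed in: The bearing lies flat (within 8 degrees) on the cutter hub round the shaft and the blue spacer flat on the bearing, each with its centre within 12 mm of the shaft's axis and within 4 mm of its seated height, both at rest; the nut is within 30 mm of where it lay (all of step 1 and horizontal distance between spacer_center and arbor_seat below 0.012 m and z of spacer_center in the frame of arbor_seat between 0.03 and 0.038 m and angle between spacer_center's own z axis and vertical below 0.15 rad and linear speed of each of bearing, spacer below 0.03 m/s); the robot touches nothing.
It fails at once if the hexagon nut is moved by more than 30 mm (distance of nut_center from where it was at the start of the episode above 0.03 m).
It fails at once if the bearing drops down the shaft (faster than 0.7 m/s) (horizontal distance between bearing_center and arbor_seat below 0.03 m and z of bearing_center in the frame of arbor_seat below 0.12 m and linear speed of bearing above 0.7 m/s).
It fails at once if the spacer drops down the shaft (faster than 0.7 m/s) (horizontal distance between spacer_center and arbor_seat below 0.03 m and z of spacer_center in the frame of arbor_seat below 0.12 m and linear speed of spacer above 0.7 m/s).
It also fails if it takes over 54 s, if anything falls off the work surface, if the arm or the gripper's body presses on something with over 40 N, if the wrist force passes 120 N, or if a joint passes its speed limit or range.

## Robot

A 7-joint arm with a two-finger parallel gripper is mounted at the origin on the work surface. World frame = base frame: x ahead of the robot, y to its left, z up, the work surface at z = 0. Lengths are in m, angles in rad, forces in N, time in s.
With the tool pointing down it reaches from about 0.35 to 0.9 m from the base axis. Payload 7.2 kg.
Tool frame: the origin (TCP) lies at the very end of the fingers, on their centre line; the grasp point (between the pads) lies 19 mm behind it; z points along the fingers, y is the line along which they close (so a half turn about z gives the same grasp; the last joint's range is limited). The gripper opens to 85 mm and grips with 20 to 120 N. Pads are 22 mm wide; open, the fingers measure 114 mm over their backs; the gripper's body (76 mm by 85 mm) begins 54 mm behind the grasp point. The pads swing forward as they close: fully open they stand 13 mm farther back than shut.
Start: joints at [-1.312, 0.411, -0.013, 1.596, 0.006, 1.134, -0.082], TCP at [0.201, 0.592, 0.231] pointing down, gripper open.
Joint ranges: [-2.95, 2.95], [-0.29, 1.99], [-1.47, 1.44], [0.14, 2.54], [-1.03, 4.17], [0.13, 1.85], [-2.86, 2.86]. Speed limits (rad/s): [2.39, 2.39, 3.01, 3.01, 3.14, 3.14, 3.14].

## Interface

Orientations are given as a unit quaternion [x, y, z, w].
In Python, from bench import observe, cams, job gives the robot as it stands.
- The arm moves only by the tool arm_command, never from a script. Its argument "deltas" is a list of rows, each a list of 3 entries, a list of its own where there are three numbers: the closure, from 0 (fully open) to 1 (shut), then the shift along the tool's x, y, z in cm, then the turn, a rotation vector about the tool's x, y, z in rad. A call has 1 to 10 rows; each row is the pose to reach, as a shift and turn from the pose commanded when the call began, along the tool's axes at that moment; what a row does not reach only later rows make up. A row lasts 1/8 s, in which the tool goes at most 62.5 mm and 10.7 degrees, less where a joint would pass 70% of its speed; a pose out of reach is approached as far as the arm can. A call with a gripper value outside its range is refused whole. The fingers move at their own pace and stop on an object; "squeeze" is the grip in N (left out, the last holds). Time passes only in rows, so rows that repeat a pose let the fingers close. It gives the time, the measured TCP pose, the force, the opening and the grip force at its end, in the units of the state.
- observe(): the state, without advancing time (a new reading comes with each control period).
- cams.snapshot(name): name is "scene" or "top" or "wrist"; returns a dict with "img" (384x512x3 uint8, blue, green, red), "depth" (384x512 float32, m along the optical axis (not along the pixel's ray), 0 where there is no reading), "fx", "fy", "cx", "cy" (pixels), "extrinsics" (4x4, takes a point from camera to world coordinates). Camera axes: x right, y down, z forward; pixel columns grow to the right and rows downward; lengths in m; the calibration is good to about 2 mm. A picture is of the moment at which its call begins.
- job.close_job(): hands the job in; it is judged then, once.
The state is a dict: "clock": time; "joints": joint angles; "joint_vel": joint speeds; "effort": joint torques, N m; "eef_pos": TCP position; "eef_rot": TCP orientation; "contact_force": force on the tool from outside, world axes, zero at the start; "torque": the same for the moment, N m; "gripper_width": finger opening in m; "grasp_force": force on a finger pad.
Only numpy, scipy, OpenCV 4.12 (cv2) and the standard library are available. Lean on these libraries where they do the work, as an engineer would, in place of code of your own. Each camera call takes 0.05 s, during which the arm holds its last target. There are 200 camera calls.

## Working session

There is one attempt and no reset: what is moved stays moved. The work goes in short steps, Python scripts to look and compute and a tool call to move; the robot and the scene stay as the last step left them, time stands still between calls to the robot, and variables do not carry over. Pictures are saved under pics/ and viewed, at most 11 in all, crops included, and the job is handed in when it is done.

Besides the shell and the picture viewer there is one more tool, called after "Emit:" as name(argument=value, ...), one argument or row to a line, values as JSON. arm_command: Moves the arm, as the interface text tells. Its arguments: {"type":"object","properties":{"deltas":{"type":"array","items":{"type":"array"}},"squeeze":{"type":"number"}},"required":["deltas"]}

```bash
mkdir -p pics; ls; cat > h.py <<'E'
import numpy as np, cv2
from bench import observe, cams, job
def snap(n,f=None):
    s=cams.snapshot(n)
    if f: cv2.imwrite('pics/'+f,s['img'])
    return s
def ray(s,u,v,z):
    E=np.array(s['extrinsics']); d=E[:3,:3]@np.array([(u-s['cx'])/s['fx'],(v-s['cy'])/s['fy'],1]); o=E[:3,3]
    return o+d*(z-o[2])/d[2]
E
python3 - <<'E'
from h import *
a=snap('top','top0.png'); b=snap('scene','scene0.png')
cv2.imwrite('pics/both0.png',cv2.resize(np.vstack([a['img'],b['img']]),(450,600*1)) if 0 else a['img'])
for s in(a,b): print(np.round(s['extrinsics'],3).tolist(),s['fx'],s['cx'],s['cy'])
print(observe())
E
```

```text
pics
[[-0.006, -0.974, 0.227, 0.308], [-1.0, 0.006, -0.002, 0.003], [0.001, -0.227, -0.974, 0.916], [0.0, 0.0, 0.0, 1.0]] 378.3390909833113 262.17437780454543 183.1379426426744
[[-0.107, 0.739, -0.666, 1.224], [0.994, 0.081, -0.07, 0.062], [0.002, -0.669, -0.743, 0.888], [0.0, 0.0, 0.0, 1.0]] 474.50644995537016 245.60616983036266 183.83240304133895
{'clock': 0.1, 'joints': array([-1.31222433,  0.41183524, -0.01272706,  1.59695167,  0.0055667 ,
        1.13431594, -0.08217147]), 'joint_vel': array([ 0.00030817, -0.0024228 , -0.00066914, -0.00077941, -0.00229036,
        0.00050054,  0.00104372]), 'effort': array([ 3.31411982e-03, -6.01829410e+01,  6.84799477e-01, -3.00089121e+01,
        1.41520664e-02,  6.40236132e-03,  2.59851993e-05]), 'eef_pos': array([0.20049063, 0.59149544, 0.23053108]), 'eef_rot': array([ 1.62634153e-01,  9.86686165e-01, -7.32620937e-04, -8.62514688e-05]), 'contact_force': array([-0.20907985,  0.33649058,  0.0507836 ]), 'torque': array([-0.00958913, -0.01327476,  0.00253597]), 'grasp_force': 0.0, 'gripper_width': 0.08581099761292788}
```

View pics/top0.png

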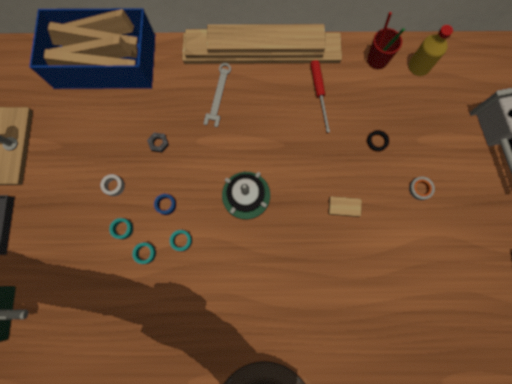

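View pics/scene0.png

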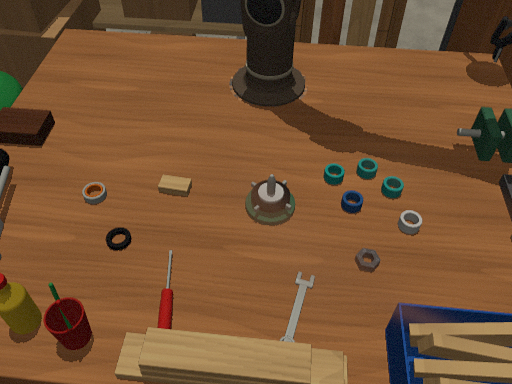

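The top view shows the stand at (246,194), the blue spacer at (165,204), the orange-sealed bearing at (423,188), and the nut at (158,142). The look-alikes are an aluminium ring at (112,184), a black ring at (378,141) and three teal rings. The scene view agrees: bearing (94,193), spacer (352,201), shaft (271,185).

```bash
python3 - <<'E'
from h import *
a=snap('top'); b=snap('scene')
def blob(s,box,f):
    x0,y0,x1,y1=box; c=cv2.cvtColor(s['img'][y0:y1,x0:x1],cv2.COLOR_BGR2HSV); m=f(c).astype(np.uint8)*255
    cs,_=cv2.findContours(m,cv2.RETR_EXTERNAL,cv2.CHAIN_APPROX_NONE); k=max(cs,key=cv2.contourArea)
    (cx,cy),wh,_=cv2.fitEllipse(cv2.convexHull(k)); return cx+x0,cy+y0,np.round(wh,1)
blue=lambda c:(c[...,0]>105)&(c[...,0]<130)&(c[...,1]>130)&(c[...,2]>40)
steel=lambda c:(c[...,1]<90)&(c[...,2]>90)
oran=lambda c:(c[...,0]<14)&(c[...,1]>150)&(c[...,2]>60)
for n,s,box,f,z in [('sp',a,(150,190,180,218),blue,.022),('sp',b,(335,186,368,216),blue,.02),
  ('be',a,(405,172,440,204),steel,.015),('be',b,(76,176,112,210),steel,.013),
  ('hub',a,(225,170,270,220),lambda c:(c[...,1]<60)&(c[...,2]>150),.052),('hub',b,(250,170,295,215),lambda c:(c[...,1]<60)&(c[...,2]>150),.052),
  ('nut',a,(145,130,172,155),lambda c:(c[...,1]<110),.012)]:
    u,v,w=blob(s,box,f); print(n,round(u,1),round(v,1),w,np.round(ray(s,u,v,z),4))
g=b['img'][165:225,235:310]
c=np.hstack([cv2.resize(a['img'][164:224,208:283],None,fx=5,fy=5,interpolation=2),cv2.resize(g,None,fx=5,fy=5,interpolation=2)])
d=np.hstack([cv2.resize(a['img'][164:224,385:460],None,fx=5,fy=5,interpolation=2),cv2.resize(b['img'][165:225,57:132],None,fx=5,fy=5,interpolation=2)])
cv2.imwrite('pics/c1.png',np.vstack([c,d]))
E
```

```text
sp 164.7 203.8 [18.3 19.5] [0.4665 0.2338 0.022 ]
sp 351.7 201.2 [20.8 21.1] [0.4739 0.2377 0.02  ]
be 422.5 187.5 [21.9 23.8] [ 0.5045 -0.3906  0.015 ]
be 93.2 190.2 [16.6 23.5] [ 0.5013 -0.3896  0.013 ]
hub 244.9 191.2 [23.3 23.8] [0.49   0.0408 0.052 ]
hub 270.4 191.2 [18.7 25. ] [0.4914 0.0435 0.052 ]
nut 157.3 141.6 [19.4 20.3] [0.6271 0.2634 0.012 ]
```

View pics/c1.png

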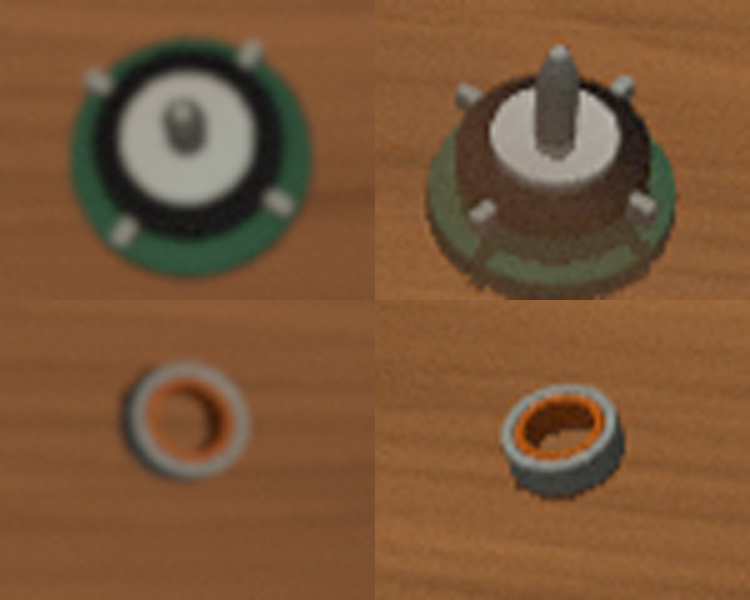

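The crops show the steel shaft at the centre of the white hub, and the bearing with its orange seal. The two views agree to about 5 mm: seat (0.490, 0.042), bearing (0.503, -0.390), spacer (0.470, 0.235). I'll go above the bearing.

```bash
cat >> h.py <<'E'
from scipy.spatial.transform import Rotation as Ro
def to(*ps):
    o=observe(); R=Ro.from_quat(o['eef_rot'])
    for p in ps: print('to',p,'cm:',np.round(R.inv().apply(np.array(p)-o['eef_pos'])*100,1))
    print('pos',np.round(o['eef_pos'],4),'rot',np.round(R.as_matrix(),3).tolist(),'q',np.round(o['joints'],2),'w',o['gripper_width'],'t',o['clock'])
E
python3 -c "
from h import *
to((.48,.2,.231),(.503,-.39,.231),(.503,-.39,.18))"
```

```text
to (0.48, 0.2, 0.231) cm: [-39.  -28.1   0. ]
to (0.503, -0.39, 0.231) cm: [-60.2 -83.3   0.1]
to (0.503, -0.39, 0.18) cm: [-60.2 -83.3   5.2]
pos [0.2005 0.5916 0.2308] rot [[-0.947, 0.321, -0.0], [0.321, 0.947, -0.001], [-0.0, -0.001, -1.0]] q [-1.31  0.41 -0.01  1.6   0.01  1.13 -0.08] w 0.08541463384832049 t 0.2
```

Emit:
arm_command(
  deltas=[
    [0, [-5, -4, 0], [0, 0, 0]],
    [0, [-10, -7.5, 0], [0, 0, 0]],
    [0, [-15, -11, 0], [0, 0, 0]],
    [0, [-20, -15, 0], [0, 0, 0]],
    [0, [-25, -19, 0], [0, 0, 0]],
    [0, [-30, -23, 0], [0, 0, 0]],
    [0, [-35, -26, 0], [0, 0, 0]],
    [0, [-40, -30, 0], [0, 0, 0]],
    [0, [-42, -36, 0], [0, 0, 0]],
    [0, [-44, -41, 0], [0, 0, 0]],
  ],
)

```text
clock: 1.45
eef_pos: [0.4856, 0.0599, 0.2312]
eef_rot: [0.163, 0.987, -0.0, -0.0]
contact_force: [1.1, 0.4, 0.2]
gripper_width: 0.0853
grasp_force: 0.0
```

```bash
python3 -c "
from h import *
to((.503,-.39,.18))"
```

```text
to (0.503, -0.39, 0.18) cm: [-16.1 -42.    5.1]
pos [0.4856 0.0599 0.2312] rot [[-0.947, 0.322, -0.0], [0.322, 0.947, -0.0], [0.0, -0.0, -1.0]] q [-0.49  0.18  0.31  1.93 -0.06  1.04  1.09] w 0.0852508028051536 t 1.45
```

```bash
python3 -c "
from h import *
s=snap('wrist','w0.png'); print(np.round(s['extrinsics'],3).tolist(),s['fx'],s['cx'],s['cy'])"
```

```text
[[0.321, 0.906, 0.275, 0.416], [0.947, -0.308, -0.093, 0.083], [0.0, 0.29, -0.957, 0.374], [0.0, 0.0, 0.0, 1.0]] 295.61803858734004 256.57884826332355 187.84403071900985
```

View pics/w0.png

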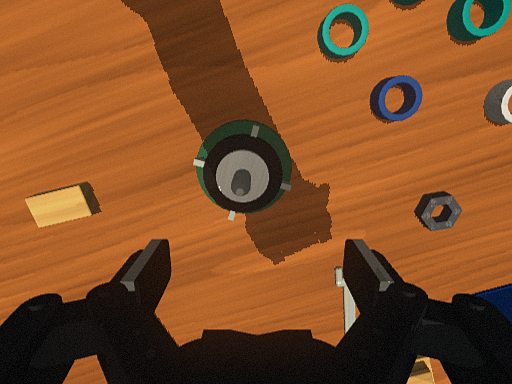

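Emit:
arm_command(
  deltas=[
    [0, [-2, -5, 0], [0, 0, 0]],
    [0, [-4, -10, 0], [0, 0, 0]],
    [0, [-6, -15, 0], [0, 0, 0]],
    [0, [-8, -20, 0], [0, 0, 0]],
    [0, [-10, -26, 0], [0, 0, 0]],
    [0, [-12, -32, 0], [0, 0, 0]],
    [0, [-14, -37, 0], [0, 0, 0]],
    [0, [-16, -42, 2], [0, 0, 0]],
    [0, [-16, -42, 5], [0, 0, 0]],
    [0, [-16, -42, 5], [0, 0, 0]],
  ],
)

```text
clock: 2.75
eef_pos: [0.5012, -0.3858, 0.1787]
eef_rot: [0.163, 0.987, 0.001, -0.002]
contact_force: [0.1, 0.7, -1.0]
gripper_width: 0.0852
grasp_force: 0.0
```

```bash
python3 -c "
from h import *
s=snap('wrist','w1.png'); to((.503,-.39,.002))"
```

```text
to (0.503, -0.39, 0.002) cm: [-0.2 -0.4 17.8]
pos [ 0.5022 -0.3858  0.1805] rot [[-0.947, 0.321, -0.002], [0.321, 0.947, 0.002], [0.002, 0.001, -1.0]] q [ 0.23  0.5   0.5   1.66 -0.27  1.05  2.06] w 0.08561270333704159 t 2.8
```

View pics/w1.png

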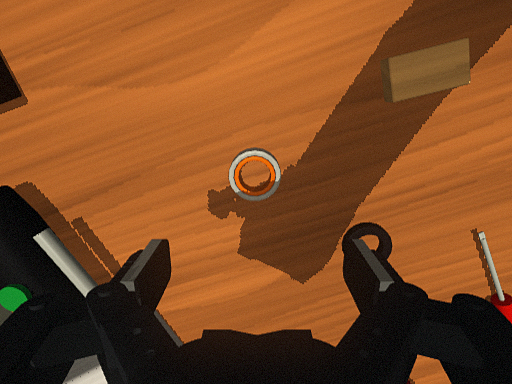

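In w0, the hub is at (243,176), the spacer at (396,98) and the nut at (439,211). In w1, the bearing is at (255,174), clear of the black ring at (367,243).

```bash
cat >> h.py <<'E'
def ell(img,box,f):
    x0,y0,x1,y1=box; c=cv2.cvtColor(img[y0:y1,x0:x1],cv2.COLOR_BGR2HSV).astype(int); m=f(c).astype(np.uint8)*255
    k=max(cv2.findContours(m,cv2.RETR_EXTERNAL,cv2.CHAIN_APPROX_NONE)[0],key=cv2.contourArea)
    (u,v),wh,_=cv2.fitEllipse(cv2.convexHull(k)); return u+x0,v+y0,np.round(wh,1)
E
python3 - <<'E'
from h import *
s=snap('wrist')
u,v,w=ell(s['img'],(222,140,290,210),lambda c:(c[...,0]<14)&(c[...,1]>195)&(c[...,2]>150)); print('orange',u,v,w,ray(s,u,v,.019))
u,v,w=ell(s['img'],(222,140,290,210),lambda c:(c[...,1]<90)&(c[...,2]>150)); print('steel',u,v,w,ray(s,u,v,.02))
t=dict(s); t['extrinsics']=[[0.321,0.906,0.275,0.416],[0.947,-0.308,-0.093,0.083],[0,0.29,-0.957,0.374],[0,0,0,1]]
i=cv2.imread('pics/w0.png')
u,v,w=ell(i,(205,140,282,210),lambda c:(c[...,1]<60)&(c[...,2]>130)); print('hub',u,v,w,ray(t,u,v,.052))
u,v,w=ell(i,(360,65,430,130),lambda c:(c[...,0]>105)&(c[...,0]<130)&(c[...,1]>100)&(c[...,2]>70)); print('sp',u,v,w,ray(t,u,v,.024))
to((.503,-.39,.002))
E
```

```text
orange 253.79768180847168 173.16432189941406 [37.4 40.7] [ 0.50343593 -0.38944212  0.019     ]
steel 253.63253593444824 172.39010620117188 [47.1 50.9] [ 0.5023513  -0.38924857  0.02      ]
hub 241.9267692565918 175.89199829101562 [50.3 52.6] [0.48994465 0.04062464 0.052     ]
sp 399.6267509460449 97.78689575195312 [41.2 47. ] [0.46767107 0.23670705 0.024     ]
to (0.503, -0.39, 0.002) cm: [-0.1 -0.4 18. ]
pos [ 0.503  -0.386   0.1817] rot [[-0.947, 0.32, -0.0], [0.32, 0.947, 0.0], [0.0, 0.0, -1.0]] q [ 0.23  0.5   0.5   1.66 -0.27  1.05  2.06] w 0.08511613194915287 t 2.85
```

Emit:
arm_command(
  deltas=[
    [0, [-0.1, -0.4, 5], [0, 0, 0]],
    [0, [-0.1, -0.4, 10], [0, 0, 0]],
    [0, [-0.1, -0.4, 14], [0, 0, 0]],
    [0, [-0.1, -0.4, 16], [0, 0, 0]],
    [0, [-0.1, -0.4, 17], [0, 0, 0]],
    [0, [-0.1, -0.4, 17.7], [0, 0, 0]],
    [0, [-0.1, -0.4, 17.7], [0, 0, 0]],
    [0, [-0.1, -0.4, 17.7], [0, 0, 0]],
  ],
  squeeze=40,
)

```text
clock: 3.85
eef_pos: [0.5026, -0.3913, 0.0053]
eef_rot: [0.163, 0.987, -0.0, 0.001]
contact_force: [0.3, 0.2, -0.0]
gripper_width: 0.0854
grasp_force: 0.0
```

```bash
python3 -c "
from h import *
to((.503,-.3895,.003)); print(observe()['contact_force'])"
```

```text
to (0.503, -0.3895, 0.003) cm: [0.  0.2 0.2]
pos [ 0.5026 -0.3913  0.0053] rot [[-0.947, 0.321, 0.001], [0.321, 0.947, -0.001], [-0.001, -0.0, -1.0]] q [ 0.31  0.72  0.4   1.76 -0.39  0.74  2.16] w 0.08540323776676516 t 3.85
[ 0.28933017  0.15588212 -0.00681428]
```

Emit:
arm_command(
  deltas=[
    [0, [0, 0.1, 0.2], [0, 0, 0]],
    [1, [0, 0.1, 0.2], [0, 0, 0]],
    [1, [0, 0.1, 0.2], [0, 0, 0]],
    [1, [0, 0.1, 0.2], [0, 0, 0]],
    [1, [0, 0.1, 0.2], [0, 0, 0]],
    [1, [0, 0.1, 0.2], [0, 0, 0]],
    [1, [0, 0.1, 0.2], [0, 0, 0]],
    [1, [0, 0.1, 0.2], [0, 0, 0]],
  ],
  squeeze=40,
)

```text
clock: 4.85
eef_pos: [0.5026, -0.39, 0.0028]
eef_rot: [0.163, 0.987, 0.0, 0.0]
contact_force: [-1.5, 1.9, 5.8]
gripper_width: 0.054
grasp_force: 42.3
```

Emit:
arm_command(
  deltas=[
    [1, [0, 0, -3], [0, 0, 0]],
    [1, [0, 0, -8], [0, 0, 0]],
    [1, [0, 0, -13], [0, 0, 0]],
    [1, [0, 0, -18], [0, 0, 0]],
    [1, [0, 0, -18], [0, 0, 0]],
  ],
)

```text
clock: 5.48
eef_pos: [0.504, -0.3916, 0.1864]
eef_rot: [0.163, 0.987, -0.001, 0.003]
contact_force: [0.4, 0.3, -3.3]
gripper_width: 0.0536
grasp_force: 43.7
```

```bash
python3 -c "
from h import *
s=snap('wrist','w2.png'); to((.49,.0415,.183))"
```

```text
to (0.49, 0.0415, 0.183) cm: [15.1 40.5  0. ]
pos [ 0.503  -0.3903  0.1837] rot [[-0.947, 0.321, 0.003], [0.321, 0.947, -0.001], [-0.003, -0.0, -1.0]] q [ 0.23  0.5   0.51  1.65 -0.28  1.06  2.07] w 0.05350622106743234 t 5.525
```

View pics/w2.png

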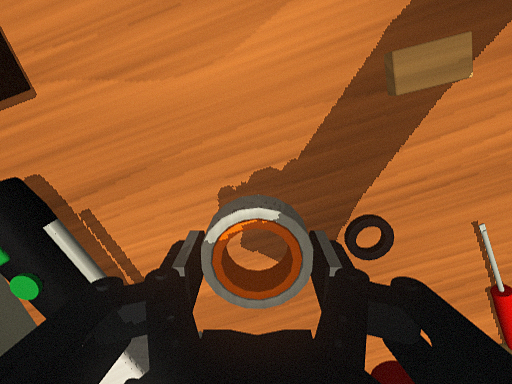

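w2 shows the bearing held between the pads, with the orange ring at about (257,262). I'll use depth to check its tilt and its offset in the tool frame.

```bash
cat >> h.py <<'E'
def plane(s,box,f):
    x0,y0,x1,y1=box; c=cv2.cvtColor(s['img'],cv2.COLOR_BGR2HSV).astype(int); m=f(c)&(s['depth']>0.05)&(s['depth']<.3)
    v,u=np.nonzero(m); k=(u>x0)&(u<x1)&(v>y0)&(v<y1); u,v=u[k],v[k]; d=s['depth'][v,u]
    P=np.c_[(u-s['cx'])/s['fx']*d,(v-s['cy'])/s['fy']*d,d]; E=np.array(s['extrinsics']); return P@E[:3,:3].T+E[:3,3]
E
python3 - <<'E'
from h import *
s=snap('wrist'); o=observe()
P=plane(s,(195,190,320,312),lambda c:np.ones(c.shape[:2],bool))
z=P[:,2]-o['eef_pos'][2]; print(np.histogram(z,bins=np.arange(-.03,.05,.004)))
Q=P[(z>np.percentile(z,98)-.012)]
A=np.c_[Q[:,:2]-o['eef_pos'][:2],np.ones(len(Q))]
k=np.ones(len(Q),bool)
for _ in range(8):
    c=np.linalg.lstsq(A[k],Q[k,2],rcond=None)[0]; r=Q[:,2]-A@c; k=abs(r)<.0015
print('tilt',c[:2],'z at tcp above tcp',c[2]-o['eef_pos'][2],k.sum())
q=Q[k]; (cx,cy),rad=cv2.minEnclosingCircle(q[:,:2].astype(np.float32)); print('centre off',np.array([cx,cy])-o['eef_pos'][:2],rad)
E
```

```text
(array([   0,    0,    0,    0,    0,    0,    0,  166,  493,  564,  668,
        972, 5689,  188,  175,  129,   47,    3,    0]), array([-0.03 , -0.026, -0.022, -0.018, -0.014, -0.01 , -0.006, -0.002,
        0.002,  0.006,  0.01 ,  0.014,  0.018,  0.022,  0.026,  0.03 ,
        0.034,  0.038,  0.042,  0.046]))
tilt [ 0.00300706 -0.00121355] z at tcp above tcp 0.019315231918534237 5619
centre off [-0.00044936 -0.00034252] 0.03061765432357788
```

The bearing is flat (tilt 0.003) and centred, with its bottom about level with the TCP. I'll carry it over the arbor.

Emit:
arm_command(
  deltas=[
    [1, [2, 5, 0], [0, 0, 0]],
    [1, [4, 10, 0], [0, 0, 0]],
    [1, [6, 16, 0], [0, 0, 0]],
    [1, [8, 21, 0], [0, 0, 0]],
    [1, [10, 26, 0], [0, 0, 0]],
    [1, [12, 32, 0], [0, 0, 0]],
    [1, [14, 37, 0], [0, 0, 0]],
    [1, [15.1, 40.5, 0], [0, 0, 0]],
    [1, [15.1, 40.5, 0], [0, 0, 0]],
    [1, [15.1, 40.5, 0], [0, 0, 0]],
  ],
)

```text
clock: 6.82
eef_pos: [0.4885, 0.0414, 0.181]
eef_rot: [0.163, 0.987, -0.001, -0.001]
contact_force: [-1.2, -0.2, -1.9]
gripper_width: 0.0539
grasp_force: 43.7
```

```bash
python3 - <<'E'
from h import *
s=snap('wrist','w3.png')
for _ in range(3): to((.49,.0415,.112),(.49,.0415,.054))
E
```

```text
to (0.49, 0.0415, 0.112) cm: [-0.1  0.1  6.9]
to (0.49, 0.0415, 0.054) cm: [-0.1  0.1 12.7]
pos [0.4888 0.0408 0.1813] rot [[-0.947, 0.322, -0.002], [0.322, 0.947, -0.001], [0.001, -0.002, -1.0]] q [-0.52  0.24  0.4   1.99 -0.12  0.93  1.18] w 0.05350714559935708 t 6.875
to (0.49, 0.0415, 0.112) cm: [-0.1  0.1  6.9]
to (0.49, 0.0415, 0.054) cm: [-0.1  0.1 12.7]
pos [0.4888 0.0408 0.1813] rot [[-0.947, 0.322, -0.002], [0.322, 0.947, -0.001], [0.001, -0.002, -1.0]] q [-0.52  0.24  0.4   1.99 -0.12  0.93  1.18] w 0.05350714559935708 t 6.875
to (0.49, 0.0415, 0.112) cm: [-0.1  0.1  6.9]
to (0.49, 0.0415, 0.054) cm: [-0.1  0.1 12.7]
pos [0.4888 0.0408 0.1813] rot [[-0.947, 0.322, -0.002], [0.322, 0.947, -0.001], [0.001, -0.002, -1.0]] q [-0.52  0.24  0.4   1.99 -0.12  0.93  1.18] w 0.05350714559935708 t 6.875
```

View pics/w3.png

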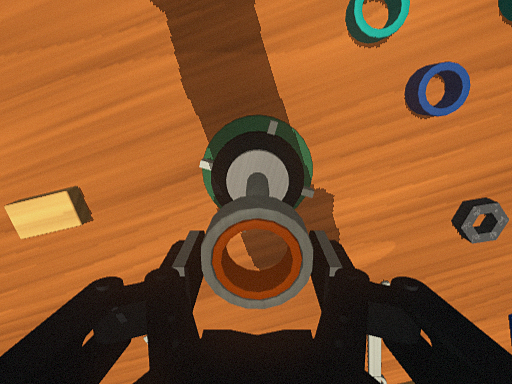

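w3 shows the hub (258,175) and shaft directly in line with the bearing (257,258), and the spacer at (443,89). I'll lower in steps.

Emit:
arm_command(
  deltas=[
    [1, [-0.1, 0.1, 3], [0, 0, 0]],
    [1, [-0.1, 0.1, 6], [0, 0, 0]],
    [1, [-0.1, 0.1, 8], [0, 0, 0]],
    [1, [-0.1, 0.1, 9], [0, 0, 0]],
    [1, [-0.1, 0.1, 9], [0, 0, 0]],
  ],
)

```text
clock: 7.5
eef_pos: [0.4904, 0.0418, 0.0919]
eef_rot: [0.163, 0.987, -0.0, -0.001]
contact_force: [-0.0, 0.6, -2.3]
gripper_width: 0.0538
grasp_force: 43.6
```

```bash
python3 - <<'E'
from h import *
s=snap('wrist','w4.png')
to((.49,.0415,.053)); print(observe()['contact_force'])
E
```

```text
to (0.49, 0.0415, 0.053) cm: [ 0.1 -0.1  3.9]
pos [0.4909 0.0421 0.0925] rot [[-0.947, 0.322, 0.0], [0.322, 0.947, -0.0], [-0.0, -0.0, -1.0]] q [-0.48  0.38  0.37  2.07 -0.2   0.72  1.26] w 0.053891729762146554 t 7.55
[ 0.61810599  0.74218646 -1.84904955]
```

View pics/w4.png

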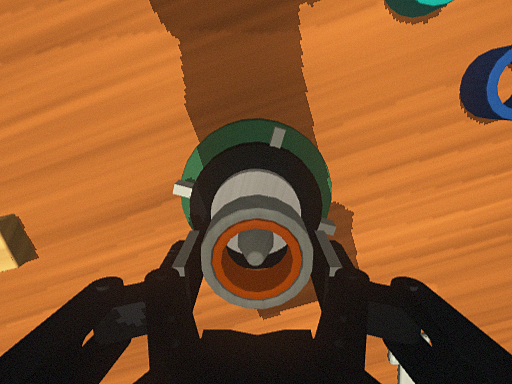

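The shaft tip (255,262) sits in the middle of the bore, with no lateral force. I'll continue down.

Emit:
arm_command(
  deltas=[
    [1, [0, 0, 1.2], [0, 0, 0]],
    [1, [0, 0, 2.4], [0, 0, 0]],
    [1, [0, 0, 3.2], [0, 0, 0]],
    [1, [0, 0, 3.6], [0, 0, 0]],
    [1, [0, 0, 3.8], [0, 0, 0]],
    [1, [0, 0, 3.8], [0, 0, 0]],
  ],
)

```text
clock: 8.3
eef_pos: [0.4905, 0.0427, 0.0548]
eef_rot: [0.163, 0.987, 0.0, -0.0]
contact_force: [-3.6, -1.0, 5.0]
gripper_width: 0.0536
grasp_force: 44.4
```

Emit:
arm_command(
  deltas=[
    [1, [0, 0, 0.1], [0, 0, 0]],
    [0.3, [0, 0, 0.1], [0, 0, 0]],
    [0.2, [0, 0, 0.1], [0, 0, 0]],
    [0, [0, 0, 0], [0, 0, 0]],
    [0, [0, 0, 0], [0, 0, 0]],
    [0, [0, 0, 0], [0, 0, 0]],
  ],
)

```text
clock: 9.05
eef_pos: [0.4907, 0.0428, 0.0543]
eef_rot: [0.163, 0.987, -0.0, 0.0]
contact_force: [0.1, 0.1, 0.2]
gripper_width: 0.0855
grasp_force: 0.0
```

Emit:
arm_command(
  deltas=[
    [0, [0, 0, -2], [0, 0, 0]],
    [0, [0, 0, -6], [0, 0, 0]],
    [0, [0, 0, -11], [0, 0, 0]],
    [0, [0, 0, -16], [0, 0, 0]],
    [0, [0, 0, -16], [0, 0, 0]],
  ],
)

```text
clock: 9.68
eef_pos: [0.4929, 0.043, 0.2179]
eef_rot: [0.163, 0.987, 0.002, 0.003]
contact_force: [-0.4, 0.4, -0.8]
gripper_width: 0.0852
grasp_force: 0.0
```

```bash
cat > ck.py <<'E'
from h import *
def fit(lo,hi,c=(.49,.0415)):
    s=snap('wrist')
    P=plane({**s,'depth':np.where(s['depth']<.5,s['depth']*1,0)},(0,0,512,384),lambda c:np.ones(c.shape[:2],bool)) if 0 else None
    d=s['depth']; v,u=np.nonzero(d>.05); d=d[v,u]; E=np.array(s['extrinsics'])
    P=np.c_[(u-s['cx'])/s['fx']*d,(v-s['cy'])/s['fy']*d,d]@E[:3,:3].T+E[:3,3]
    P=P[(np.hypot(P[:,0]-c[0],P[:,1]-c[1])<.045)&(P[:,2]>lo)&(P[:,2]<hi)]
    A=np.c_[P[:,:2]-c,np.ones(len(P))]; k=abs(P[:,2]-np.median(P[:,2]))<.004
    for _ in range(5): x=np.linalg.lstsq(A[k],P[k,2],rcond=None)[0]; k=abs(P[:,2]-A@x)<.0015
    (a,b),r=cv2.minEnclosingCircle(P[k][:,:2].astype(np.float32)); print('tilt',x[:2],'z',x[2],'c',a,b,'r',r,k.sum())
E
python3 - <<'E'
from ck import *
fit(.062,.085); to((.468,.236,.2))
E
```

```text
tilt [-0.00120629 -0.0025512 ] z 0.07232316675022687 c 0.4914447069168091 0.04203765466809273 r 0.027727872133255005 1368
to (0.468, 0.236, 0.2) cm: [ 8.4 17.5  1.6]
pos [0.4916 0.043  0.2158] rot [[-0.947, 0.321, 0.003], [0.321, 0.947, 0.001], [-0.003, 0.002, -1.0]] q [-0.55  0.2   0.42  1.95 -0.1   1.    1.17] w 0.08549669832933798 t 9.725
```

The bearing is seated: its top is at z = 0.0723 (expected 0.072), it is flat, and its centre is (0.491, 0.042). Now the spacer.

Emit:
arm_command(
  deltas=[
    [0, [2, 4, 0], [0, 0, 0]],
    [0, [4, 9, 0], [0, 0, 0]],
    [0, [6, 13, 0.5], [0, 0, 0]],
    [0, [8.4, 17.5, 1.6], [0, 0, 0]],
    [0, [8.4, 17.5, 3.5], [0, 0, 0]],
    [0, [8.4, 17.5, 3.5], [0, 0, 0]],
  ],
)

```text
clock: 10.48
eef_pos: [0.4656, 0.2349, 0.1767]
eef_rot: [0.162, 0.987, -0.002, -0.002]
contact_force: [0.9, -0.4, -0.0]
gripper_width: 0.0854
grasp_force: 0.0
```

```bash
python3 - <<'E'
from ck import *
fit(.018,.04,(.468,.236))
s=snap('wrist'); print(ell(s['img'],(150,60,360,260),lambda c:(c[...,0]>105)&(c[...,0]<130)&(c[...,1]>100)&(c[...,2]>70)))
to((.468,.236,.005))
E
```

```text
tilt [-0.00078837  0.00140589] z 0.028373952293824774 c 0.46718066930770874 0.23595304787158966 r 0.024907080456614494 881
(258.76097106933594, 173.57521057128906, array([45.5, 47.2]))
to (0.468, 0.236, 0.005) cm: [-0.   0.2 17.4]
pos [0.4672 0.2345 0.1787] rot [[-0.947, 0.322, -0.001], [0.322, 0.947, -0.001], [0.001, -0.002, -1.0]] q [-0.81  0.3   0.31  1.92 -0.11  0.94  0.79] w 0.08541440364776545 t 10.575
```

Emit:
arm_command(
  deltas=[
    [0, [0, 0.1, 5], [0, 0, 0]],
    [0, [0, 0.1, 10], [0, 0, 0]],
    [0, [0, 0.1, 14], [0, 0, 0]],
    [0, [0, 0.1, 16.5], [0, 0, 0]],
    [0, [0, 0.1, 17.3], [0, 0, 0]],
    [0, [0, 0.1, 17.3], [0, 0, 0]],
    [0, [0, 0.1, 17.3], [0, 0, 0]],
  ],
)

```text
clock: 11.45
eef_pos: [0.4686, 0.2367, 0.0076]
eef_rot: [0.163, 0.987, 0.001, 0.001]
contact_force: [-0.7, 0.0, 0.1]
gripper_width: 0.0854
grasp_force: 0.0
```

Emit:
arm_command(
  deltas=[
    [1, [0, 0, 0], [0, 0, 0]],
    [1, [0, 0, 0], [0, 0, 0]],
    [1, [0, 0, 0], [0, 0, 0]],
    [1, [0, 0, 0], [0, 0, 0]],
    [1, [0, 0, 0], [0, 0, 0]],
    [1, [0, 0, 0], [0, 0, 0]],
    [1, [0, 0, 0], [0, 0, 0]],
  ],
)

```text
clock: 12.32
eef_pos: [0.468, 0.2367, 0.0072]
eef_rot: [0.163, 0.987, 0.0, 0.0]
contact_force: [-2.8, -1.2, 8.5]
gripper_width: 0.0489
grasp_force: 40.1
```

Emit:
arm_command(
  deltas=[
    [1, [0, 0, -3], [0, 0, 0]],
    [1, [0, 0, -8], [0, 0, 0]],
    [1, [0, 0, -13], [0, 0, 0]],
    [1, [0, 0, -18], [0, 0, 0]],
    [1, [0, 0, -18], [0, 0, 0]],
    [1, [0, 0, -18], [0, 0, 0]],
  ],
)

```text
clock: 13.08
eef_pos: [0.4669, 0.2362, 0.1857]
eef_rot: [0.163, 0.987, -0.0, -0.0]
contact_force: [0.0, -0.4, -3.1]
gripper_width: 0.0484
grasp_force: 42.8
```

```bash
python3 - <<'E'
from ck import *
o=observe()['eef_pos']; fit(o[2]+.01,o[2]+.034,tuple(o[:2])); snap('wrist','w5.png')
to((.4905,.0415,.185))
E
```

```text
tilt [-0.00063082 -0.00015839] z 0.20674958421657771 c 0.4606444835662842 0.23808886110782623 r 0.037900280207395554 4283
to (0.4905, 0.0415, 0.185) cm: [ -8.5 -17.6  -0. ]
pos [0.4666 0.2359 0.1847] rot [[-0.947, 0.321, -0.002], [0.321, 0.947, -0.002], [0.002, -0.002, -1.0]] q [-0.82  0.29  0.32  1.91 -0.11  0.96  0.79] w 0.04849421316881563 t 13.175
```

View pics/w5.png

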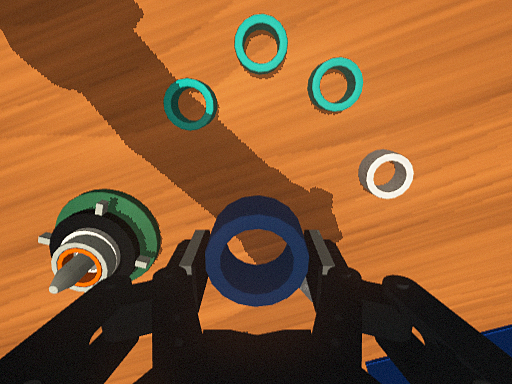

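w5 shows the spacer gripped flat and centred at (257,255), and the bearing seated on the arbor at left (80,262). The spacer bottom is about 6.5 mm below the TCP, so release at TCP z ≈ 0.079.

Emit:
arm_command(
  deltas=[
    [1, [-2, -4, 0], [0, 0, 0]],
    [1, [-4, -9, 0], [0, 0, 0]],
    [1, [-6, -13, 0], [0, 0, 0]],
    [1, [-8.5, -17.6, 0], [0, 0, 0]],
    [1, [-8.5, -17.6, 2], [0, 0, 0]],
    [1, [-8.5, -17.6, 4], [0, 0, 0]],
    [1, [-8.5, -17.6, 5.5], [0, 0, 0]],
    [1, [-8.5, -17.6, 5.5], [0, 0, 0]],
  ],
)

```text
clock: 14.18
eef_pos: [0.4905, 0.0423, 0.1297]
eef_rot: [0.163, 0.987, -0.001, -0.002]
contact_force: [-0.1, -0.2, -1.0]
gripper_width: 0.0485
grasp_force: 42.7
```

```bash
python3 - <<'E'
from h import *
snap('wrist','w6.png'); to((.491,.042,.079)); print(observe()['contact_force'])
E
```

```text
to (0.491, 0.042, 0.079) cm: [-0.  -0.   5.2]
pos [0.4912 0.0424 0.1306] rot [[-0.947, 0.321, -0.002], [0.321, 0.947, -0.001], [0.002, -0.001, -1.0]] q [-0.51  0.32  0.4   2.04 -0.17  0.81  1.23] w 0.04884320327558188 t 14.225
[-0.15475368 -0.16520052 -0.79926211]
```

View pics/w6.png

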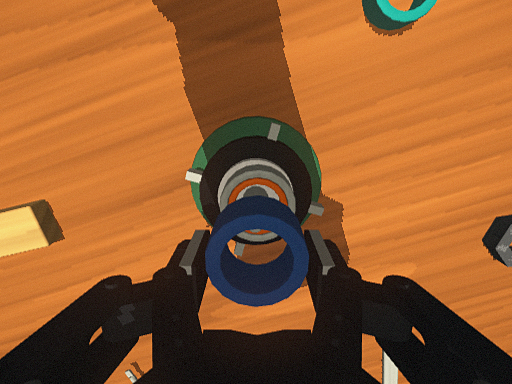

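The spacer (257,258) is in line with the bearing and shaft (257,190). I'll lower it.

Emit:
arm_command(
  deltas=[
    [1, [0, 0, 1.2], [0, 0, 0]],
    [1, [0, 0, 2.4], [0, 0, 0]],
    [1, [0, 0, 3.4], [0, 0, 0]],
    [1, [0, 0, 4.2], [0, 0, 0]],
    [1, [0, 0, 4.7], [0, 0, 0]],
    [1, [0, 0, 5], [0, 0, 0]],
    [1, [0, 0, 5], [0, 0, 0]],
  ],
)

```text
clock: 15.1
eef_pos: [0.4917, 0.0424, 0.0812]
eef_rot: [0.163, 0.987, -0.0, -0.0]
contact_force: [0.1, -0.3, -2.4]
gripper_width: 0.0486
grasp_force: 42.8
```

Emit:
arm_command(
  deltas=[
    [1, [0, 0, 0.1], [0, 0, 0]],
    [1, [0, 0, 0.2], [0, 0, 0]],
    [1, [0, 0, 0.2], [0, 0, 0]],
  ],
)

```text
clock: 15.48
eef_pos: [0.4917, 0.0425, 0.0793]
eef_rot: [0.163, 0.987, 0.0, 0.0]
contact_force: [-0.1, -0.5, -2.1]
gripper_width: 0.0485
grasp_force: 42.8
```

Emit:
arm_command(
  deltas=[
    [1, [0, 0, 0.1], [0, 0, 0]],
    [1, [0, 0, 0.1], [0, 0, 0]],
  ],
)

```text
clock: 15.72
eef_pos: [0.4918, 0.0425, 0.0793]
eef_rot: [0.163, 0.987, 0.0, 0.0]
contact_force: [-4.1, -0.5, 9.7]
gripper_width: 0.0482
grasp_force: 44.0
```

Contact is made, with 9.7 N upward. I'll release and retreat.

Emit:
arm_command(
  deltas=[
    [1, [0, 0, 0], [0, 0, 0]],
    [0.3, [0, 0, 0], [0, 0, 0]],
    [0, [0, 0, 0], [0, 0, 0]],
    [0, [0, 0, 0], [0, 0, 0]],
    [0, [0, 0, 0], [0, 0, 0]],
  ],
)

```text
clock: 16.35
eef_pos: [0.4917, 0.0424, 0.0782]
eef_rot: [0.163, 0.987, -0.0, -0.0]
contact_force: [0.2, -0.7, -0.2]
gripper_width: 0.0855
grasp_force: 0.0
```

Emit:
arm_command(
  deltas=[
    [0, [0, 0, -2], [0, 0, 0]],
    [0, [0, 0, -6], [0, 0, 0]],
    [0, [0, 0, -11], [0, 0, 0]],
    [0, [0, 0, -15], [0, 0, 0]],
    [0, [0, 0, -15], [0, 0, 0]],
    [0, [0, 0, -15], [0, 0, 0]],
  ],
)

```text
clock: 17.1
eef_pos: [0.4913, 0.0425, 0.2278]
eef_rot: [0.163, 0.987, 0.0, -0.0]
contact_force: [0.7, 0.9, -0.4]
gripper_width: 0.0852
grasp_force: 0.0
```

```bash
python3 - <<'E'
from ck import *
fit(.09,.106); snap('wrist','w7.png'); to((.5,0,.3))
E
```

```text
tilt [-0.00084066 -0.00056395] z 0.1004200792798559 c 0.49150726199150085 0.0419248566031456 r 0.02508503384888172 1091
to (0.5, 0, 0.3) cm: [-2.2 -3.7 -7.3]
pos [0.4909 0.0424 0.2271] rot [[-0.947, 0.321, -0.002], [0.321, 0.947, -0.001], [0.002, -0.001, -1.0]] q [-0.56  0.19  0.44  1.94 -0.09  1.04  1.16] w 0.08575639800014785 t 17.2
```

View pics/w7.png

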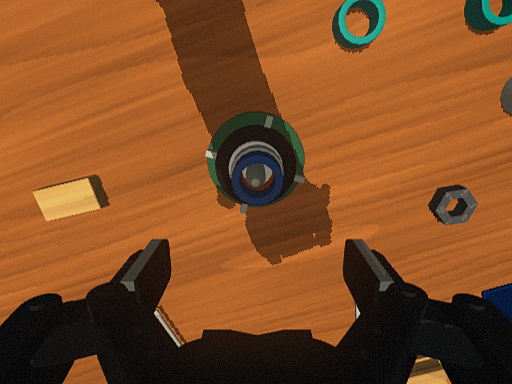

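w7 shows the spacer flat on the bearing at (257,180). Its top is at z = 0.1004 (expected 0.100) and it is centred within about 2 mm. The nut at (455,205) has not been moved, and the gripper is clear.

```bash
python3 -c "
from bench import job
print(job.close_job())"
```

```text
the job is handed in; nothing more can be done
None
```

The job is handed in: by my last camera check the bearing lies flat on the hub and the blue spacer flat on top of it, both within about 2 mm of the shaft axis, and the nut was left untouched; the judge's verdict was not shown.

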